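Load a narrow label roll and set the printer's side guides with the thumbwheel

TASK

Load the narrower of the two label rolls into the open label printer: with a fingertip, roll the thumbwheel on its front deck until the side guides stand wide enough apart, set the roll down (do not drop it) on the support rollers between them, then roll the wheel back until both guides sit snug against the roll's ends. Move the guides only by the wheel, never by pushing on them, and leave everything else on the counter where it stands.

Things in the scene. Friction and masses are not known exactly. Their poses are not given: they have to be found in the camera images.
- printer: Desktop label printer, fixed, 250 mm long (x), 200 mm wide (y), deck and walls 100 mm high. Origin: centre of its underside; x runs from its front (label exit, towards the robot) to its rear, y to its left, z up; yaw up to 0.35 rad either way. Front deck: x -125 to -48 mm; flat but for the wheel and a rubber platen roller at x = -115 mm, 6 mm proud.
- cover_hinge (a point): Middle of the lower edge of the printer's open cover, on the rear wall: printer (118, 0, 100) mm. The cover, a framed clear window 190 mm long, 200 mm wide and 14 mm thick, rises from here, leaning 25 degrees back, to z = 275 mm. It is fixed and stays up.
- wheel_top (a point): Top of the thumbwheel's rim at its middle: printer (-80, 0, 106) mm. Rubber-rimmed ribbed disc, 60 mm across, 24 mm wide, axis along the printer's x, sunk in the deck: only 6 mm of rim shows (36 mm chord), between bezels 9 mm wide, 48 mm long, 3 mm high, so it cannot be pinched. Press on it (5 to 10 N) and drag along the printer's y; it takes 1.5 N at the rim, is rigid downward, stays as left.
- roll_seat (a point): Centre of a roll properly seated: printer (22, 0, 81.4) mm, axes as the printer's; the roll's axis lies along y. Round it is the open well: printer x -48 to +97 mm, y +-65 mm, floor at z = 45 mm, walls to 100 mm. Two fixed steel support rollers along y, 10 mm thick, at 19 mm before and behind the seat, tops at z = 57 mm, carry the roll.
- thumbwheel (a joint): Angle of the thumbwheel, rad, 0 to 2.4. It grows when the top of the rim is dragged towards the printer's +y (its left); growing opens the guides, 10 mm each per radian (30 mm of rim travel).
- guide_left (a joint): Left side guide (+y), m, 0 to 0.024: its inner face is at printer y = 6 mm + this. Geared to the wheel and mirrored by the right guide, so the gap is 12 mm + twice this (12 to 60 mm); 0.016 touches both ends of the narrow roll. Upright plate in the well, 54 mm long (x) and centred on the seat, 4 mm thick, top at z = 112 mm, with a foot 14 mm deep behind it.
- guide_right (a joint): Right side guide (-y side), mirror image of the left: inner face at printer y = -(6 mm + this value), m.
- roll_narrow: The roll to load: solid wound white label roll, 60 mm diameter, 44 mm wide, about 0.08 to 0.15 kg. Origin at its centre, y along its axis (either way round will do; it may be turned any way about y). It starts lying on its rim on the two rods of the cradle, axis parallel to the cradle's y, centre 41.4 mm above the counter.
- roll_wide: The other roll, to be left alone: same diameter, 70 mm wide, lying in the same cradle next to the narrow one, about 110 mm centre to centre; which of the two lies to the left varies. Origin at its centre, y along its axis.
- cradle: Low steel roll cradle, fixed: plate 100 mm (x) x 230 mm (y), 6 mm thick, with two rods along y (10 mm thick, at x = +-19 mm, tops at z = 17 mm) that carry the rolls, and end stops at y = +-109 mm, 60 mm wide, 24 mm high. Origin: centre of its underside; yaw up to 0.4 rad. Printer and cradle may swap sides.
- bottle_a: Dark drink bottle, 66 mm across, 215 mm tall, standing about 150 mm behind (+x) the cradle's middle line. Origin: centre of its underside.
- bottle_b: Dark drink bottle like the other, standing to the left. Origin: centre of its underside.
- tin: Tin can, 74 mm across, 110 mm tall, behind the cradle. Origin: centre of its underside.
- milk_jug: Milk jug, 85 mm square, 190 mm tall, handle towards its own +x, standing to the right. Origin: centre of its underside.
- scanner_gun: Pistol-shaped hand scanner lying on the counter about 60 mm in front of the printer, about 100 x 150 mm, 50 mm high. Origin: underside, at the rear of its head, which points to its +x; the handle points to its -y.
- stapler: Stapler, 135 x 36 mm, about 50 mm high, lying about 110 mm in front (-x) of the cradle's middle line. Origin: centre of its underside.
- tape_dispenser: Desk tape dispenser, 150 x 55 mm, 95 mm high. Origin: centre of its underside.
Mind the look-alikes: they are no part of the job. Leave any blue look-alike of the roll_narrow alone.

How it is judged:
By the outcome, as a careful person would: the job done as asked, in the order asked, and still so for the second after the job is handed in, with the robot touching nothing.
It also fails if it takes over 64 s, if anything falls off the work surface, if the arm or the gripper's body presses on something with over 40 N, if the wrist force passes 120 N, or if a joint passes its speed limit or range.

ROBOT

A 6-joint arm with a two-finger parallel gripper is mounted at the origin on the work surface. World frame = base frame: x ahead of the robot, y to its left, z up, the work surface at z = 0. Lengths are in mm, angles in rad, forces in N, time in s.
With the tool pointing down it reaches from about 350 to 975 mm from the base axis. Payload 7.1 kg.
Tool frame: the origin (TCP) lies on the front face of the gripper's body, between the roots of the fingers; the fingertips stand 80 mm ahead of it and the grasp point (between the pads) lies 61 mm ahead of it (env.tips_ahead is the distance from the TCP to the fingertips, in mm); z points along the fingers, y is the direction in which the jaws open and shut (so a half turn about z gives the same grasp; the last joint's range is limited). The gripper opens to 88 mm and grips with 3 to 60 N. Pads are 20 mm wide; open, the fingers measure 115 mm over their backs; the gripper's body (75 mm by 178 mm) begins 61 mm behind the grasp point.
Start: joints at [-1.288, 0.423, 1.63, -0, 1.089, -0.019], TCP at [185.793, -596.73, 302.675] pointing down, gripper open.
Joint ranges: [-3, 3], [-0.9, 2.11], [0.09, 2.58], [-1.31, 4.45], [0.11, 2.69], [-2.54, 2.54]. Speed limits (rad/s): [2.39, 2.39, 3.01, 3.14, 3.14, 3.14].

INTERFACE

Orientations are given as a unit quaternion [x, y, z, w].
In Python, from station import env, set_gripper, viewer, workorder gives the robot as it stands. Calls block until the motion is done:
- env.reach(position, orientation): joint-space move of the TCP to a pose.
- env.move_l(position, rot=None, rate=150, f_stop=None): straight line of the TCP; rot=None keeps the orientation; rate is the mean speed in mm/s. With f_stop (N) it stops when the force on the tool has changed by that much, and returns True; else False.
- env.move_joints(angles): joint-space move.
- set_gripper(opening): finger opening in mm; the grip force is fixed at half the most; returns when the fingers have stopped.
- env.hold(seconds).
- env.ik(position, orientation): joint angles nearest the present ones, or None.
- env.read_state(): the state.
- viewer.camera(name): name is "side" or "top"; returns the picture (400x640x3 uint8, blue, green, red); there is no depth.
- viewer.camera_params(name): a dict with "fx", "fy", "cx", "cy" (pixels), "pose" (4x4, takes a point from camera to world coordinates). Camera axes: x right, y up, looking along -z (the intrinsics and any distortion apply to the point x, -y, -z); pixel columns grow to the right and rows downward; lengths in mm; the calibration is good to about 2 mm. A picture is of the moment at which its call begins. camera_params takes no time and is no camera call.
A pose or a line that the arm cannot do raises env.IKError and nothing moves.
- workorder.sign_off(): hands the job in, once; it reports no verdict.
The state is a dict: "time_s": time; "qpos": joint angles; "dq": joint speeds; "tau": joint torques, N m; "tool_pos": TCP position; "orientation": TCP orientation; "force": force on the tool from outside, world axes, zero at the start; "wrist_torque": the same for the moment, N m; "width": finger opening in mm.
Only numpy, scipy, OpenCV 4.12 (cv2) and the standard library are available. Lean on these libraries where they do the work, as an engineer would, in place of code of your own. Each camera call takes 0.05 s, during which the arm holds its last target. There are 200 camera calls.

## Working session

There is one attempt and no reset: what is moved stays moved. The work goes in short steps, each a Python script; the robot and the scene stay as the last script left them, time stands still between calls to the robot, and variables do not carry over. Pictures are saved under pics/ and viewed, about 8 in all and at most 12, crops included, and the job is handed in when it is done.

```bash
ls; mkdir -p pics; python3 - <<'E'
from station import env, set_gripper, viewer, workorder
import cv2,numpy as np
for n in("top","side"):
    im=viewer.camera(n); cv2.imwrite(f"pics/{n}0.png",im)
    p=viewer.camera_params(n); print(n,{k:(np.round(v,3).tolist() if not isinstance(v,str) else v) for k,v in p.items()})
s=env.read_state();print(s['time_s'],s['orientation'],s['tool_pos'],s['width'],env.tips_ahead)
E
```

```text
pics
top {'fx': 423.81, 'fy': 423.81, 'cx': 314.237, 'cy': 199.811, 'pose': [[0.012, 0.999, -0.03, 496.04], [-1.0, 0.012, -0.02, -41.106], [-0.02, 0.03, 0.999, 1363.05], [0.0, 0.0, 0.0, 1.0]]}
side {'fx': 373.762, 'fy': 373.762, 'cx': 320.659, 'cy': 200.181, 'pose': [[-0.757, 0.39, -0.525, -67.754], [-0.653, -0.428, 0.624, 721.139], [0.018, 0.815, 0.579, 788.382], [0.0, 0.0, 0.0, 1.0]]}
0.1 [ 9.88632821e-01  1.50348607e-01 -9.94174544e-05 -6.57591192e-04] [ 185.71023535 -596.37752508  302.00252608] 87.91795158033312 80.0
```

View pics/top0.png

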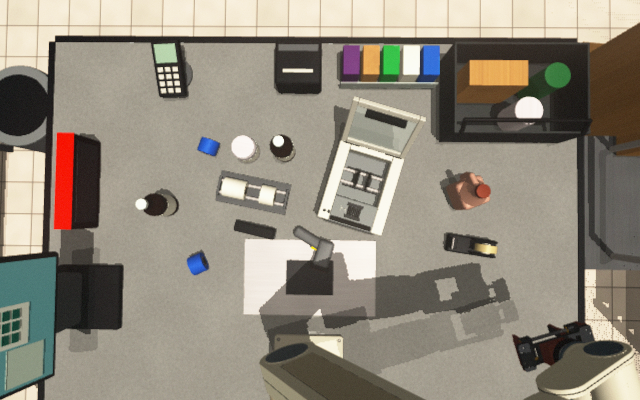

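View pics/side0.png

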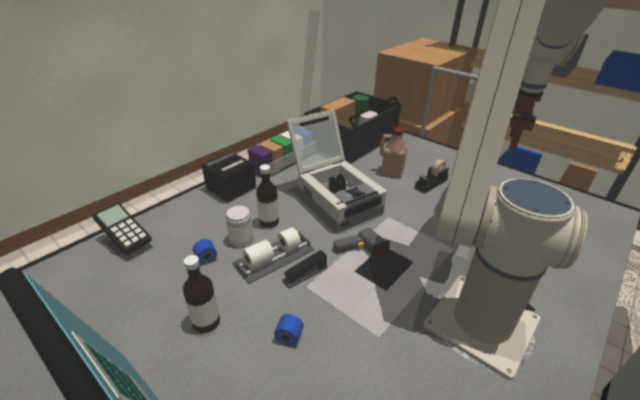

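The top view shows the cradle at (254,192) with a longer roll at (233,188) and a shorter one at (268,194). The printer is at about (365,170) with its wheel at (354,212). The blue look-alikes are at (208,147) and (198,263), and the white tin is at (245,149). I'll take a close crop to confirm the choice.

```bash
python3 - <<'E'
import cv2,numpy as np
a=cv2.imread("pics/top0.png")
c=cv2.resize(a[90:250,205:435],None,fx=3.47,fy=3.47,interpolation=cv2.INTER_CUBIC)
cv2.imwrite("pics/c1.png",c);print(c.shape)
E
```

```text
(555, 798, 3)
```

View pics/c1.png

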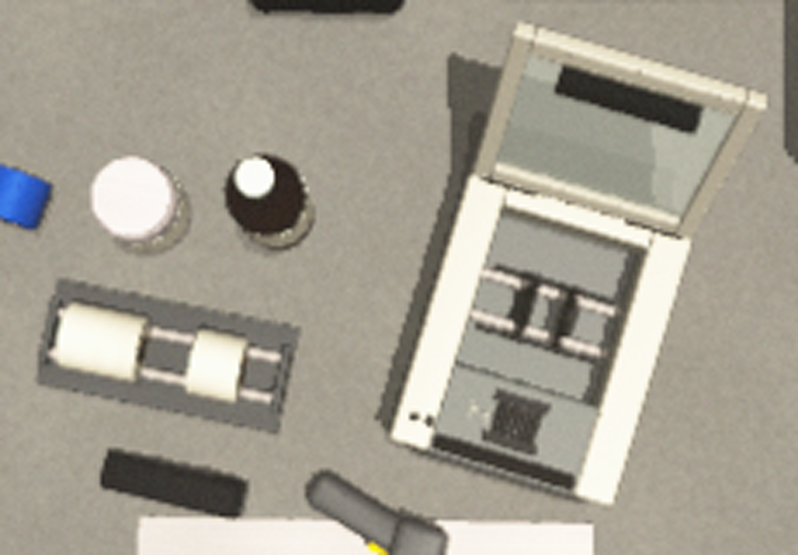

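The crop confirms it: the narrow white roll is the right-hand one, at crop (216,367) → px (267,196). The wide roll is at crop (100,342). The guides stand at crop (525,305) and (565,318), nearly closed, and the wheel is at crop (516,420). Next I'll measure with rays on the known heights.

```bash
cat > h.py <<'E'
import cv2,numpy as np
from scipy.spatial.transform import Rotation as R
from station import env,set_gripper,viewer,workorder
def ray(cam,uv,z):
    p=viewer.camera_params(cam);T=np.array(p["pose"])
    d=T[:3,:3]@np.array([(uv[0]-p["cx"])/p["fx"],-(uv[1]-p["cy"])/p["fy"],-1.])
    return (T[:3,3]+d*(z-T[2,3])/d[2])
def pix(cam,P):
    p=viewer.camera_params(cam);T=np.array(p["pose"])
    c=T[:3,:3].T@(np.asarray(P,float)-T[:3,3]);return np.array([p["cx"]-p["fx"]*c[0]/c[2],p["cy"]+p["fy"]*c[1]/c[2]])
def rigid(L,W):   # 2D rigid fit, local->world
    L=np.array(L,float);W=np.array(W,float);l=L-L.mean(0);w=W-W.mean(0)
    a=np.arctan2((l[:,0]*w[:,1]-l[:,1]*w[:,0]).sum(),(l*w).sum())
    M=np.array([[np.cos(a),-np.sin(a)],[np.sin(a),np.cos(a)]]);t=W.mean(0)-M@L.mean(0)
    return a,t,np.round((L@M.T+t)-W,1)
E
python3 - <<'E'
from h import *
a=cv2.imread("pics/top0.png");g=cv2.cvtColor(a,cv2.COLOR_BGR2GRAY)
def sub(cr):
    p=np.array([[(205+(x+.5)/3.47-.5,90+(y+.5)/3.47-.5)] for x,y in cr],np.float32)
    q=cv2.cornerSubPix(g,p.copy(),(3,3),(-1,-1),(3,30,.01));print("shift",np.round((q-p)[:,0],1).tolist());return p[:,0],q[:,0]
# printer: wall outer corners at z=100
L=[(-125,100),(-125,-100),(125,100),(125,-100)]
for q in sub([(392,437),(612,500),(472,178),(688,238)]):
    yaw,t,res=rigid(L,[ray("top",u,100)[:2] for u in q]);print("printer",yaw,t,res.tolist())
    c,s=np.cos(yaw),np.sin(yaw);f=lambda x,y:t+np.array([c*x-s*y,s*x+c*y])
    print(" wheel pred px",pix("top",[*f(-80,0),106]),"seen",(205+516/3.47-.4,90+420/3.47-.4))
# roller ends in well z~52 handled by check
for q in sub([(40,383),(277,432),(62,279),(299,326)]):
    cy,ct,res=rigid([(-50,115),(-50,-115),(50,115),(50,-115)],[ray("top",u,6)[:2] for u in q]);print("cradle",cy,ct,res.tolist())
# rolls
m=((a.min(2)>165)*255).astype(np.uint8);m[:170]=0;m[220:]=0;m[:,:215]=0;m[:,295:]=0
for k in cv2.findContours(m,0,1)[0]:
    if cv2.contourArea(k)>80:
        r=cv2.minAreaRect(k);bp=cv2.boxPoints(r);w=np.array([ray("top",u,45)[:2] for u in bp]);o=w.mean(0)-ct
        C,S=np.cos(cy),np.sin(cy)
        print("roll ctr@45",w.mean(0),"sides",np.linalg.norm(w[1]-w[0]),np.linalg.norm(w[2]-w[1]),"cradle xy",C*o[0]+S*o[1],-S*o[0]+C*o[1],"px",r[0])
# tin/bottle
m=((a.min(2)>185)*255).astype(np.uint8)
for n,u,z in(("tin",(244,148),110),("bottle_a",(279,141.5),215),("bottle_b",(141,205),215),("jug",(483,191),190)):print(n,ray("top",u,z)[:2])
# side view check of narrow roll & wheel
s=cv2.imread("pics/side0.png");cv2.imwrite("pics/s1.png",cv2.resize(s[150:280,225:395],None,fx=4.5,fy=4.5,interpolation=cv2.INTER_CUBIC))
E
```

```text
shift [[-0.699999988079071, -0.30000001192092896], [-0.4000000059604645, 1.2999999523162842], [-0.30000001192092896, -1.100000023841858], [0.10000000149011612, 0.10000000149011612]]
printer -0.2746214797082826 [ 573.959847   -153.32895912] [[-6.6, 3.4], [-9.4, -0.4], [10.1, 1.9], [5.9, -4.8]]
 wheel pred px [353.11834731 212.79617152] seen (353.3031700288185, 210.6374639769452)
printer -0.2828875919445255 [ 574.0131401  -152.36386919] [[-6.4, 3.1], [-6.0, 0.6], [7.3, 0.6], [5.1, -4.3]]
 wheel pred px [352.57742697 212.71007661] seen (353.3031700288185, 210.6374639769452)
shift [[-1.100000023841858, 0.20000000298023224], [0.10000000149011612, 1.100000023841858], [-1.399999976158142, -0.30000001192092896], [0.4000000059604645, 0.8999999761581421]]
cradle -0.18843586678599628 [560.21408    181.77378783] [[-0.1, 2.5], [-0.5, -2.6], [1.2, 2.5], [-0.5, -2.4]]
cradle -0.19715643742069244 [558.70301821 183.39561242] [[-0.0, 0.8], [0.7, -0.1], [-0.4, -1.0], [-0.3, 0.3]]
roll ctr@45 [552.91524471 153.93477732] sides 53.30025271700318 84.81552101629325 cradle xy 0.0951868971543206 -30.02382498461671 px (260.25, 193.75)
roll ctr@45 [570.2815417  241.45254766] sides 54.00176599389043 75.23840706994692 cradle xy -0.018069267307300407 59.20025006811862 px (232.423095703125, 187.88461303710938)
tin [685.95420236 195.01974184]
bottle_a [688.71364617  79.78562197]
bottle_b [511.11967883 454.84152779]
jug [ 561.14680805 -481.60073875]
```

View pics/s1.png

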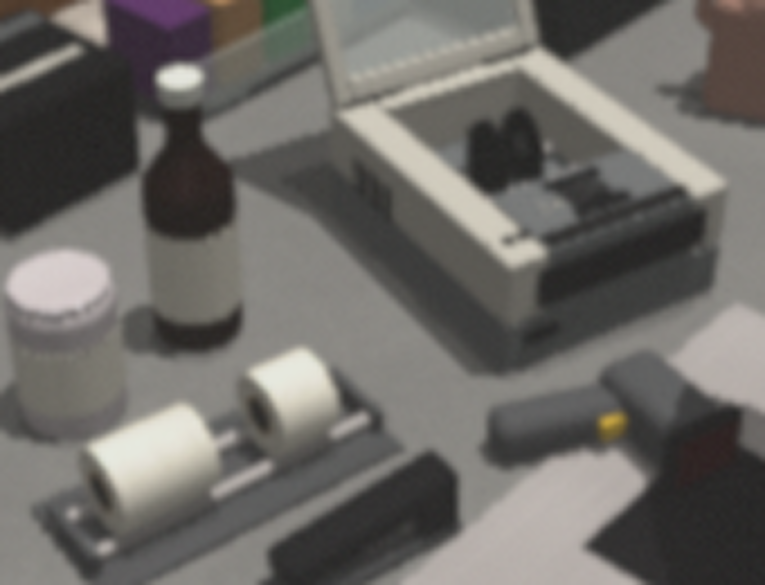

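The side crop shows both rolls in the cradle (narrow at crop (290,400), wide at (150,470)) and the two dark guides close together at (505,150). The printer's rear corners are hidden by the cover's lower frame. I'll refit using the wheel and rollers, and remove the rods from the roll masks.

```bash
python3 - <<'E'
from h import *
a=cv2.imread("pics/top0.png");g=cv2.cvtColor(a,cv2.COLOR_BGR2GRAY)
P=lambda x,y:(205+(x+.5)/3.47-.5,90+(y+.5)/3.47-.5)
f=[(392,437),(612,500),(472,178),(688,238)]
lm=[((-125,100),P(*f[0]),100),((-125,-100),P(*f[1]),100),((-80,0),P(516,420),106),((22,0),P(543,312),56)]
for rx in(108,111,114):
    l2=lm+[((rx,100),P(*f[2]),100),((rx,-100),P(*f[3]),100)]
    yaw,t,res=rigid([l[0] for l in l2],[ray("top",l[1],l[2])[:2] for l in l2]);print("printer",rx,yaw,t,res.tolist())
# cradle white roll
ct=np.array([558.7,183.4]);cy=-.197;C,S=np.cos(cy),np.sin(cy)
for th in(150,175):
    m=((a.min(2)>th)*255).astype(np.uint8);m[:170]=0;m[220:]=0;m[:,:215]=0;m[:,295:]=0
    m=cv2.morphologyEx(m,cv2.MORPH_OPEN,np.ones((7,7),np.uint8))
    for k in cv2.findContours(m,0,1)[0]:
        r=cv2.minAreaRect(k);w=np.array([ray("top",u,45)[:2] for u in cv2.boxPoints(r)]);o=w.mean(0)-ct
        print("roll",th,w.mean(0),"sides",np.linalg.norm(w[1]-w[0]),np.linalg.norm(w[2]-w[1]),"cradle xy",C*o[0]+S*o[1],-S*o[0]+C*o[1])
# side view white roll centroids -> ray at z=41 (coarse cross-check)
print("side narrow",ray("side",(225+290/4.5,150+402/4.5),50),"side guides mid",ray("side",(225+505/4.5,150+115/4.5),112))
E
```

```text
printer 108 -0.27448327627103464 [ 581.22736421 -154.90648442] [[0.6, 1.8], [-2.1, -2.0], [1.0, -1.0], [2.7, -1.9], [1.0, 4.9], [-3.1, -1.8]]
printer 111 -0.2745564202758168 [ 580.26451462 -154.63644397] [[-0.3, 2.1], [-3.1, -1.8], [0.0, -0.7], [1.7, -1.7], [2.9, 4.4], [-1.2, -2.4]]
printer 114 -0.27462847449298006 [ 579.30170856 -154.3662487 ] [[-1.3, 2.4], [-4.0, -1.5], [-0.9, -0.4], [0.7, -1.4], [4.8, 3.8], [0.7, -2.9]]
roll 150 [549.20955338 135.86084224] sides 43.81216228972843 49.94574107267757 cradle xy -0.0021283047762281626 -48.47721210243116
roll 150 [569.92203107 241.20043149] sides 72.24291186767942 56.321931588724915 cradle xy -0.3082003032714091 58.87893404786911
roll 175 [549.20955338 135.86084224] sides 43.81216228972843 49.94574107267757 cradle xy -0.0021283047762281626 -48.47721210243116
roll 175 [570.0529218  240.23858515] sides 52.77134478966059 71.53396110229548 cradle xy 0.00841925474547267 57.961310583196166
side narrow [538.86654523 139.20795701  50.        ] side guides mid [ 598.82814379 -157.76221649  112.        ]
```

Localisation is consistent: cradle residuals are ≤1 mm, roll spacing is 107 mm (expected 110), and the printer is good to about 3 mm. I'll go to the wheel and do one test stroke.

```bash
cat >> h.py <<'E'
YAW,T0=-0.2745,np.array([580.5,-154.8])
def pw(x,y,z):
    c,s=np.cos(YAW),np.sin(YAW);return np.array([T0[0]+c*x-s*y,T0[1]+s*x+c*y,z])
def q(phi): return (R.from_euler("z",phi)*R.from_euler("x",np.pi)).as_quat()
def F():
    s=env.read_state();f=np.array(s["force"]);c,k=np.cos(YAW),np.sin(YAW)
    return np.round([c*f[0]+k*f[1],-k*f[0]+c*f[1],f[2]],1).tolist()
def stroke(y0,y1,push=6,fs=None,rate=60,zt=113):
    env.move_l(pw(-80,y0,zt+80),rate=150)
    hit=env.move_l(pw(-80,y0,101+80),rate=20,f_stop=push)
    z=env.read_state()["tool_pos"][2];f0=F()
    st=env.move_l(pw(-80,y1,z),rate=rate,f_stop=fs)
    f1=F();p=env.read_state()["tool_pos"]
    c,s=np.cos(YAW),np.sin(YAW);ye=-s*(p[0]-T0[0])+c*(p[1]-T0[1])
    env.move_l(np.array([p[0],p[1],zt+80]),rate=100)
    print("hit",hit,"tipz",round(z-80,2),"f0",f0,"f1",f1,"stop",st,"yend",round(ye,1),"t",round(env.read_state()["time_s"],2));return ye
E
python3 - <<'E'
from h import *
for n,p,ph in(("wheel",pw(-80,0,190),YAW),("pick",[549.2,135.9,102.4],-.197-np.pi/2),("pick2",[549.2,135.9,102.4],-.197+np.pi/2),("seat",pw(22,0,142.4),YAW-np.pi/2)):
    j=env.ik(p,q(ph));print(n,None if j is None else np.round(j,2))
set_gripper(0)
env.reach(pw(-80,-10,240),q(YAW));print(env.read_state()["time_s"],F())
stroke(-10,10)
cv2.imwrite("pics/t1.png",viewer.camera("top"))
E
```

```text
wheel [-0.28  0.44  1.93 -0.    0.77  1.56]
pick None
pick2 [ 0.22  0.64  1.86 -0.    0.65  0.42]
seat None
3.4417 [-0.6, -0.1, 0.3]
hit True tipz 105.36 f0 [-1.8, -0.9, 8.2] f1 [-0.6, 1.6, 4.8] stop False yend 10.3 t 5.11
```

```bash
python3 - <<'E'
from h import *
stroke(-11,11,8); stroke(-11,11,8)
a=viewer.camera("side");b=viewer.camera("top");o=cv2.imread("pics/side0.png")
k=lambda i,r:cv2.resize(i[r[0]:r[1],r[2]:r[3]],(390,330),interpolation=cv2.INTER_CUBIC)
r=(140,240,290,410);rt=(110,230,310,450)
cv2.imwrite("pics/c2.png",np.hstack([k(a,r),k(b,rt)]))
E
```

```text
hit True tipz 105.19 f0 [-2.3, -1.2, 7.5] f1 [0.3, 2.2, 5.0] stop False yend 11.4 t 6.67
hit True tipz 105.27 f0 [-1.5, -1.3, 6.9] f1 [0.5, 1.4, 4.7] stop False yend 11.3 t 8.19
```

View pics/c2.png

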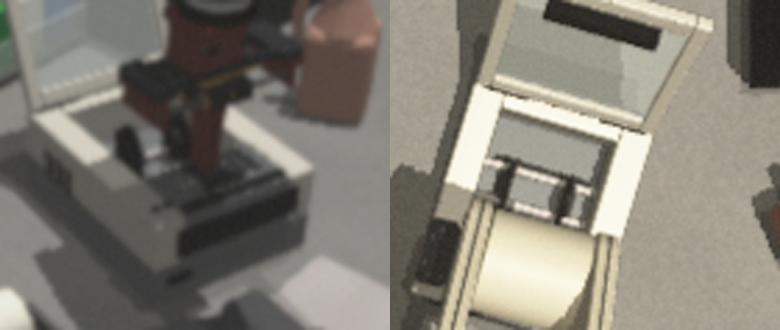

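The guides have opened: the plates are now at crop x≈505 and 567 in the right-hand view, and the wheel turns under the fingertip. One more stroke, then I'll move to the roll, recording the guides once the arm is clear.

```bash
python3 - <<'E'
from h import *
stroke(-11,11,8)
p=env.read_state()["tool_pos"];env.move_l([p[0],p[1],260],rate=200)
ph=-.197+np.pi/2
env.reach([549.2,135.9,310],q(ph))
cv2.imwrite("pics/t2.png",viewer.camera("top"))
set_gripper(88)
print(env.read_state()["time_s"],F())
i=cv2.imread("pics/t2.png");cv2.imwrite("pics/c3.png",cv2.resize(i[110:230,230:430],None,fx=4,fy=4,interpolation=cv2.INTER_CUBIC))
E
```

```text
hit True tipz 105.2 f0 [-1.0, -1.9, 8.3] f1 [2.2, 1.2, 5.3] stop False yend 11.3 t 9.82
12.8 [0.2, 0.5, 0.5]
```

View pics/c3.png

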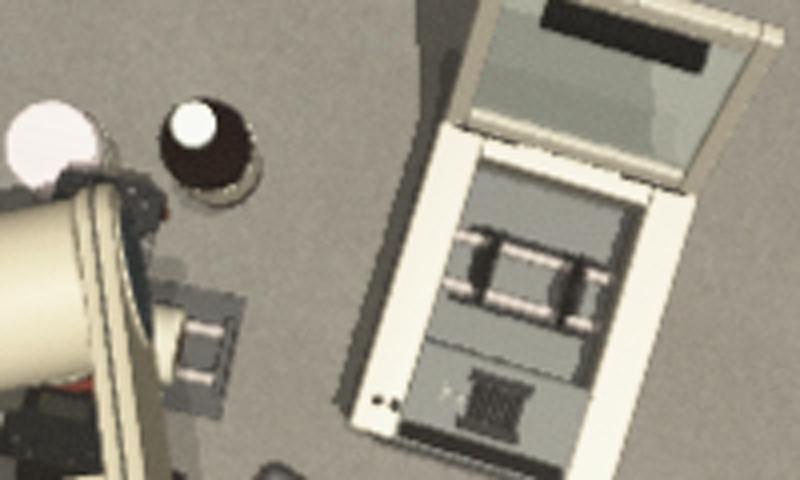

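```bash
python3 - <<'E'
from h import *
for n in("top0","t2"):
    g=cv2.cvtColor(cv2.imread(f"pics/{n}.png"),cv2.COLOR_BGR2GRAY)
    ys=np.arange(-60,61,3)
    acc=[]
    for x in(12,17,22,27,32):
        uv=np.array([pix("top",pw(x,y,112)) for y in ys],np.float32)
        acc.append(cv2.remap(g,uv[:,:1],uv[:,1:],cv2.INTER_LINEAR)[:,0])
    print(n,[(int(y),int(v)) for y,v in zip(ys,np.mean(acc,0))])
E
```

```text
top0 [(-60, 91), (-57, 85), (-54, 98), (-51, 126), (-48, 154), (-45, 170), (-42, 179), (-39, 181), (-36, 174), (-33, 174), (-30, 179), (-27, 174), (-24, 142), (-21, 100), (-18, 70), (-15, 54), (-12, 53), (-9, 75), (-6, 91), (-3, 108), (0, 128), (3, 156), (6, 168), (9, 177), (12, 163), (15, 101), (18, 57), (21, 50), (24, 57), (27, 68), (30, 92), (33, 140), (36, 167), (39, 172), (42, 176), (45, 175), (48, 174), (51, 175), (54, 175), (57, 173), (60, 176)]
t2 [(-60, 84), (-57, 79), (-54, 91), (-51, 117), (-48, 143), (-45, 158), (-42, 166), (-39, 139), (-36, 92), (-33, 60), (-30, 47), (-27, 47), (-24, 64), (-21, 82), (-18, 95), (-15, 114), (-12, 147), (-9, 166), (-6, 164), (-3, 164), (0, 169), (3, 166), (6, 159), (9, 167), (12, 168), (15, 164), (18, 162), (21, 163), (24, 163), (27, 150), (30, 100), (33, 54), (36, 45), (39, 52), (42, 64), (45, 83), (48, 124), (51, 159), (54, 165), (57, 161), (60, 164)]
```

The plates' inner edges moved about 15 mm each (14 → 29.5 mm), so the gap is about 60 mm, at the limit and wide enough. Next I'll pick the roll.

```bash
python3 - <<'E'
from h import *
env.move_l([549.2,135.9,150],rate=150)
print("hit",env.move_l([549.2,135.9,102.4],rate=80,f_stop=10),env.read_state()["tool_pos"])
set_gripper(50);print("w",env.read_state()["width"],F())
env.move_l([549.2,135.9,345],rate=180)
s=env.read_state();print("w",s["width"],F(),s["time_s"])
env.reach(pw(22,0,345),q(YAW+np.pi/2))
env.move_l(pw(22,0,200),rate=150)
cv2.imwrite("pics/t3.png",viewer.camera("top"));a=viewer.camera("side")
print(env.read_state()["time_s"],env.read_state()["width"],env.read_state()["tool_pos"],pw(22,0,200))
b=cv2.imread("pics/t3.png");k=lambda i,r:cv2.resize(i[r[0]:r[1],r[2]:r[3]],(390,330),interpolation=cv2.INTER_CUBIC)
cv2.imwrite("pics/c4.png",np.hstack([k(a,(110,240,240,410)),k(b,(110,230,220,450))]))
E
```

```text
hit False [549.23135407 135.90574245 102.15980198]
w 59.42416139857251 [3.1, -0.1, 1.9]
w 58.97757856821211 [0.7, 0.6, -1.1] 16.8167
19.1917 59.59489737297741 [ 602.2827588  -160.87042649  201.16545071] [ 601.67633872 -160.76344519  200.        ]
```

View pics/c4.png

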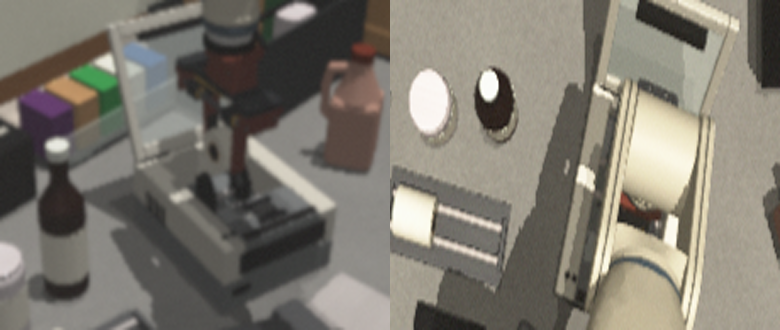

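The narrow roll is held between the fingers (side crop (215,140)) above the well, and the wide roll is still in the cradle. I'll lower it gently.

```bash
python3 - <<'E'
from h import *
env.move_l(pw(22,0,152),rate=80); print(F())
h=env.move_l(pw(22,0,139),rate=15,f_stop=3); s=env.read_state()
print("hit",h,s["tool_pos"],F())
p=s["tool_pos"]
set_gripper(74); env.hold(0.2);s=env.read_state();print(s["width"],F(),s["time_s"])
cv2.imwrite("pics/side4.png",viewer.camera("side"))
E
```

```text
[0.2, -0.4, -1.2]
hit True [ 601.73011102 -160.69831646  144.20936953] [0.6, -0.2, 4.6]
73.82136718651199 [-1.0, -0.4, 0.1] 21.1833
```

```bash
python3 - <<'E'
from h import *
set_gripper(86); print(F())
env.move_l(pw(22,0,200),rate=80);print(F())
env.move_l(pw(22,0,260),rate=200)
# clear aside to photograph, then come back over the wheel
set_gripper(0)
env.reach(pw(-80,11,300),q(YAW)); 
a=viewer.camera("side");b=viewer.camera("top");cv2.imwrite("pics/side5.png",a);cv2.imwrite("pics/top5.png",b)
print(env.read_state()["time_s"])
k=lambda i,r:cv2.resize(i[r[0]:r[1],r[2]:r[3]],(390,330),interpolation=cv2.INTER_CUBIC)
cv2.imwrite("pics/c5.png",np.hstack([k(a,(140,230,290,400)),k(b,(100,220,310,450))]))
E
```

```text
[-0.1, -0.1, -0.0]
[-0.2, -0.3, 0.5]
25.8
```

View pics/c5.png

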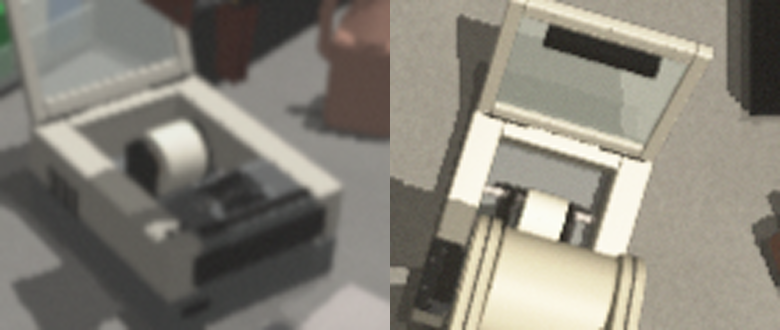

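The roll sits level on the support rollers, between the plates with small gaps on both sides (right-hand view: roll x≈522–562, plates at ≈510 and 572). Now I'll roll the wheel back.

```bash
python3 - <<'E'
from h import *
stroke(11,-9,8)
stroke(9,-6,8,fs=5,rate=30)
p=env.read_state()["tool_pos"];env.move_l([p[0],p[1],300],rate=200)
env.reach([450,150,330],q(YAW))
a=viewer.camera("side");b=viewer.camera("top");cv2.imwrite("pics/side6.png",a);cv2.imwrite("pics/top6.png",b)
print(env.read_state()["time_s"])
k=lambda i,r:cv2.resize(i[r[0]:r[1],r[2]:r[3]],(390,390),interpolation=cv2.INTER_CUBIC)
cv2.imwrite("pics/c6.png",np.hstack([k(a,(150,230,300,380)),k(b,(140,220,325,405))]))
E
```

```text
hit True tipz 105.23 f0 [-0.8, -0.8, 8.5] f1 [0.8, -2.7, 3.7] stop False yend -9.2 t 27.87
hit True tipz 105.65 f0 [-1.2, 0.8, 7.6] f1 [-1.6, -0.9, 5.5] stop True yend 4.2 t 29.13
31.0167
```

View pics/c6.png

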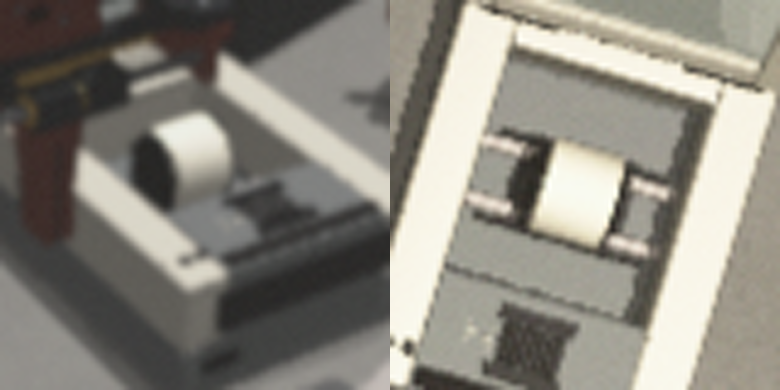

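It looks snug. I'll confirm with one more closing stroke: the wheel should stall, so the guides shouldn't move.

```bash
python3 - <<'E'
from h import *
env.reach(pw(-80,7,230),q(YAW))
stroke(7,-7,7,rate=40)
p=env.read_state()["tool_pos"];env.move_l([p[0],p[1],300],rate=200)
env.reach([450,150,330],q(YAW))
cv2.imwrite("pics/top7.png",viewer.camera("top"));print(env.read_state()["time_s"])
ys=np.arange(-48,49,3)
for n in("t2","top6","top7"):
    g=cv2.cvtColor(cv2.imread(f"pics/{n}.png"),cv2.COLOR_BGR2GRAY);acc=[]
    for x in(12,17,22,27,32):
        uv=np.array([pix("top",pw(x,y,112)) for y in ys],np.float32)
        acc.append(cv2.remap(g,uv[:,:1],uv[:,1:],cv2.INTER_LINEAR)[:,0])
    print(n,[(int(y),int(v)) for y,v in zip(ys,np.mean(acc,0))])
b=cv2.imread("pics/top7.png");print("diff",[int(cv2.absdiff(b,cv2.imread(f"pics/top6.png"))[155:205,335:385].max())])
a=cv2.imread("pics/top0.png")
d=(cv2.absdiff(a,b).max(2)>60).astype(np.uint8);d=cv2.morphologyEx(d,cv2.MORPH_OPEN,np.ones((3,3)))
cv2.imwrite("pics/c7.png",np.hstack([cv2.resize(b[90:250,300:420],(390,520),interpolation=cv2.INTER_CUBIC),cv2.resize(b[100:290,130:300],(400,520))]))
E
```

```text
hit True tipz 105.94 f0 [-1.5, 0.5, 7.7] f1 [0.0, -1.9, 2.1] stop False yend -7.3 t 33.77
35.6333
t2 [(-48, 143), (-45, 158), (-42, 166), (-39, 139), (-36, 92), (-33, 60), (-30, 47), (-27, 47), (-24, 64), (-21, 82), (-18, 95), (-15, 114), (-12, 147), (-9, 166), (-6, 164), (-3, 164), (0, 169), (3, 166), (6, 159), (9, 167), (12, 168), (15, 164), (18, 162), (21, 163), (24, 163), (27, 150), (30, 100), (33, 54), (36, 45), (39, 52), (42, 64), (45, 83), (48, 124)]
top6 [(-48, 145), (-45, 160), (-42, 171), (-39, 172), (-36, 164), (-33, 146), (-30, 105), (-27, 71), (-24, 140), (-21, 234), (-18, 246), (-15, 246), (-12, 246), (-9, 247), (-6, 247), (-3, 247), (0, 247), (3, 247), (6, 247), (9, 247), (12, 247), (15, 247), (18, 240), (21, 169), (24, 73), (27, 47), (30, 48), (33, 58), (36, 67), (39, 90), (42, 138), (45, 163), (48, 165)]
top7 [(-48, 147), (-45, 161), (-42, 170), (-39, 172), (-36, 165), (-33, 156), (-30, 120), (-27, 80), (-24, 100), (-21, 215), (-18, 245), (-15, 246), (-12, 246), (-9, 246), (-6, 246), (-3, 247), (0, 247), (3, 247), (6, 247), (9, 247), (12, 247), (15, 247), (18, 245), (21, 193), (24, 89), (27, 47), (30, 51), (33, 60), (36, 76), (39, 114), (42, 154), (45, 166), (48, 165)]
diff [96]
```

View pics/c7.png

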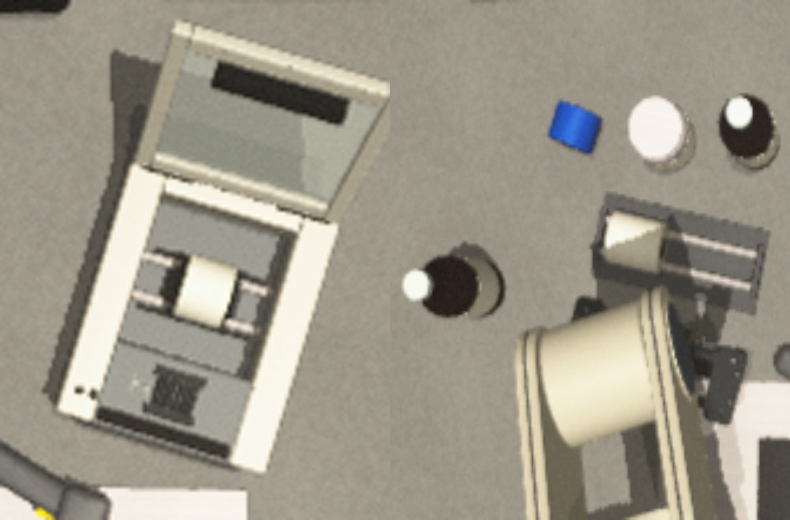

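The last stroke still closed the guides by about 1 mm (left outer edge 40.5→39.3, right -30.6→-29.7), so they weren't fully snug before. I have time for a firmer stroke and will check that nothing changes.

```bash
python3 - <<'E'
from h import *
env.reach(pw(-80,9,230),q(YAW))
def firm(y0,y1):
    env.move_l(pw(-80,y0,193),rate=150); env.move_l(pw(-80,y0,181),rate=20,f_stop=7)
    z=min(env.read_state()["tool_pos"][2],185.2)
    for y in np.linspace(y0,y1,5)[1:]:
        env.move_l(pw(-80,y,z),rate=40);print(round(z-80,2),F(),end=" ")
    env.move_l(pw(-80,y1,195),rate=100)
firm(9,-9)
p=env.read_state()["tool_pos"];env.move_l([p[0],p[1],300],rate=200)
env.reach([450,150,330],q(YAW))
cv2.imwrite("pics/top8.png",viewer.camera("top"));print(env.read_state()["time_s"])
ys=np.arange(-60,61,.25);x=np.arange(8,37,2)
for n in("t2","top6","top7","top8"):
    g=cv2.cvtColor(cv2.imread(f"pics/{n}.png"),cv2.COLOR_BGR2GRAY)
    uv=np.array([[pix("top",pw(a,y,112)) for y in ys] for a in x],np.float32)
    v=cv2.remap(g,uv[...,0],uv[...,1],cv2.INTER_LINEAR).mean(0)
    c=np.where(np.diff(v>120))[0];print(n,ys[c].tolist())
E
```

```text
105.2 [-0.3, 4.6, 9.1] 105.2 [-0.7, 5.0, 9.0] 105.2 [-0.2, 0.9, 6.0] 105.2 [1.8, 1.0, 3.8] 40.8Traceback (most recent call last):
  File "<stdin>", line 16, in <module>
  File "h.py", line 9, in pix
    p=viewer.camera_params(cam);T=np.array(p["pose"])
ValueError: time passes only in moves, steps and waits
```

```bash
python3 - <<'E'
from h import *
ys=np.arange(-57,55,.5)
C=viewer.camera_params("top");viewer.camera_params=lambda n:C
uv=np.array([[pix("top",pw(a,y,112)) for y in ys] for a in range(10,36,3)],np.float32)
for n in("t2","top6","top7","top8"):
    g=cv2.cvtColor(cv2.imread(f"pics/{n}.png"),cv2.COLOR_BGR2GRAY)
    v=cv2.remap(g,uv[...,0],uv[...,1],cv2.INTER_LINEAR).mean(0)
    print(n,[round(float(ys[i]+.5*(120-v[i])/(v[i+1]-v[i])),2) for i in np.where(np.diff(v>120))[0]])
print(env.read_state()["time_s"],F())
E
```

```text
t2 [-50.36, -37.82, -14.51, 28.98, 47.57]
top6 [-50.59, -31.02, -24.43, 22.36, 40.8]
top7 [-50.65, -29.93, -23.41, 23.1, 39.28]
top8 [-50.78, -29.81, -23.43, 23.09, 39.28]
40.8 [0.6, -0.4, 0.7]
```

The guides and roll held still under a firm stroke (wheel stalled at 5 N lateral), and the edges in the image are the same within 0.1 mm. The robot is clear of everything, so I'm handing in.

```bash
python3 - <<'E'
from h import *
workorder.sign_off()
E
```

```text
the job is handed in; nothing more can be done
```

The narrow roll is in the printer with both guides snug against its ends, and I handed the job in at about 41 s of the 64 s. Sign-off reports no verdict.

**What I did**
- **Opening:** I opened the guides with four fingertip strokes on the thumbwheel, to a measured gap of about 60 mm.
- **Placing:** I gripped the narrow roll across its diameter, lowered it until it touched (4.6 N) and released it on the support rollers.
- **Closing:** I rolled the wheel back with four strokes.

**Last checks**
- **Snug fit:** On the last, firmer stroke the wheel stalled, with about 5 N sideways under 9 N of press. The guide and roll edges were unchanged within about 0.1 mm.
- **Robot clear:** The force on the tool was near zero, with the arm away from everything.
- **Other items:** Everything I could see in the final views looked undisturbed. I did not run a numeric comparison of the whole counter.

**Where checks disagreed**
- **Touchdown height:** The roll touched about 2 mm higher than expected, probably because it met one support roller first. It settled the last 2 mm or so on release.
- **First closing check:** It looked snug in the picture, but the next stroke still closed the guides by about 1 mm, so I added the firmer stroke.

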